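# Push a battery pack into the charger until its catch holds it

## Robot

A 6-joint arm with a two-finger parallel gripper is mounted at the origin on a cart in front of the work surface, level with it; the furniture and walls round the work are solid. World frame = base frame: x ahead of the robot, y to its left, z up, the work surface at z = 0. Lengths are in m, angles in rad, forces in N, time in s.
With the tool pointing down it reaches from about 0.4 to 0.825 m from the base axis. Payload 7 kg.
Tool frame: the origin (TCP) lies at the very end of the fingers, on their centre line; the grasp point (between the pads) lies 19 mm behind it; x points along the fingers, y is the direction in which the jaws open and shut, and the axes are right-handed (so a half turn about x gives the same grasp; the last joint's range is limited). The gripper opens to 88 mm and grips with 3 to 60 N. Pads are 19 mm wide; open, the fingers measure 130 mm over their backs; the gripper's body (78 mm by 193 mm) begins 47 mm behind the grasp point.
Start: joints at [-0.922, 0.359, 0.012, 0, -1.224, -0.288], TCP at [0.238, -0.632, 0.197] pointing down, gripper open.
Joint ranges: [-3.07, 3.07], [-1.43, 2.12], [-1.02, 1.25], [-3.03, 1.67], [-3.05, -0], [-3.03, 3.03]. Speed limits (rad/s): [2.39, 2.39, 3.01, 3.14, 3.14, 3.14].

## Interface

Orientations are given as [roll, pitch, yaw] about the fixed x, y, z axes, in that order (R = Rz(yaw) Ry(pitch) Rx(roll)).
In Python, from station import arm gives the robot as it stands.
- The arm moves only by the shell command python3 -m inch 'ROWS' [OPENING] [FORCE]. ROWS is text: rows parted by semicolons, each of 6 numbers parted by spaces: the shift along the world's x, y, z in units of 30 mm (1.0 is 30 mm), then the turn, a rotation vector about the world's x, y, z in units of 5 degrees (1.0 is 5 degrees). In form: dx dy dz wx wy wz; .... A call has 1 to 12 rows; each row shifts and turns the commanded pose from where the row before left it; what a row does not reach is not made up. A row lasts 1/8 s, in which the tool goes at most 62.5 mm and 10.7 degrees, less where a joint would pass 70% of its speed; a pose out of reach is approached as far as the arm can. A call is refused whole if a number of a shift passes 1 or a number of a turn 1, either way. A call with a gripper value outside its range is refused whole. OPENING is the opening, from 0 (shut) to 1 (fully open), set as the call begins (- or left out, the last holds). The fingers move at their own pace and stop on an object; FORCE is the grip in N (left out, the last holds). Time passes only in rows, so rows that do not move let the fingers close. It gives the time, the measured TCP pose, the force and the opening at its end, in the units of the state.
- arm.get_state(): the state, without advancing time (a new reading comes with each control period).
- arm.grab_frame(name): name is "side" or "top"; returns a dict with "frame" (420x560x3 uint8, red, green, blue), "range_z" (420x560 float32, m along the optical axis (not along the pixel's ray), 0 where there is no reading), "mtx" (3x3 intrinsics, pixels), "dist_coeffs" ([k1, k2, p1, p2, k3] as OpenCV has them; the pictures are not rectified), "pose" (4x4, takes a point from camera to world coordinates). Camera axes: x right, y up, looking along -z (the intrinsics and any distortion apply to the point x, -y, -z); pixel columns grow to the right and rows downward; lengths in m; the calibration is good to about 2 mm. A picture is of the moment at which its call begins.
- arm.job_done(): hands the job in, once; it reports no verdict.
Trained networks look in a picture, given as the dict that the camera call returned (one of the last four; its "shot" number tells which), for a name from the list of things; names that differ only in an ending like _2 or _b are one class to them, and where a whole thing is asked for, a point or a joint stands for the part that bears it (a point fixed in the world has none). Each returns a list of dicts, best first, with "confidence" (0 to 1); they miss things now and then, are a little off and sometimes report something else, mostly with a low value. They report only what shows in the picture. A call takes as long as a camera call. They do not tell look-alikes from the thing itself.
- arm.search_frame(picture, target): "extent" ([centre column, centre row, width, height] as shares, 0 to 1, of the picture: columns of its width, rows of its height, round what is visible of it).
- arm.masks_of(picture, target): "mask" (420x560 bool, what is visible of it) and "extent" ([centre column, centre row, width, height] as shares, 0 to 1, of the picture: columns of its width, rows of its height, round what is visible of it).
- arm.place_of(picture, target): "position" ([column, row] as shares, 0 to 1, of the picture: columns of its width, rows of its height: a listed point, or the origin of a listed thing).
The state is a dict: "t": time; "q": joint angles; "qd": joint speeds; "joint_efforts": joint torques, N m; "eef_pos": TCP position; "ee_rot": TCP orientation; "force": force on the tool from outside, world axes, zero at the start; "moment": the same for the moment, N m; "width": finger opening in m.
Only numpy, scipy, OpenCV 4.12 (cv2) and the standard library are available. Lean on these libraries where they do the work, as an engineer would, in place of code of your own. Each camera call takes 0.05 s, during which the arm holds its last target. There are 200 camera calls.

## Task

Put the slim battery pack on charge: stand it in the charger's bay, the same way up as it stands on the bench, and push it down as far as it goes so that the push-push catch keeps it down; then let go and leave it there. Leave the thick pack where it stands.

Things in the scene. Friction and masses are not known exactly. Their poses are not given: they have to be found in the camera images.
- slim_pack_mid (a point): Centre (half-way up, 60 mm over its underside) of the slim battery pack: a loose upright block on the bench, grey with a black ridged top part, 30 mm along its x, 50 mm along its y, 120 mm high, about 0.15 kg. It fits the bay either way round (half a turn). Grip it across its 30 mm, at the black part.
- charger: Fixed grey box, 110 mm high, with a well (the bay) for one slim pack. Its origin lies on the bench under the bay's centre; from there it reaches 30 mm to its -x, 77 mm to +x and 40 mm to either side in y; nothing on it stands higher than the bay's mouth.
- bay_mouth (a point): Centre of the bay's mouth, 110 mm over the bench. The bay is a vertical well, 34 mm along the point's x and 54 mm along its y; the pack goes in with its x along the point's x, either way round. A black lip flares to 52 x 72 mm over the top 25 mm. The carriage in the well lies 58 mm below the mouth when out: a pack standing on it is 62 mm proud.
- carriage (a joint): Travel of the sprung carriage down the well, m: 0 = out (up), as at the start, pressed up with about 4 N (the pack rests on it). Push-push catch: pushed to its firm stop (0.028 to 0.031; 7 N of spring just before; short of 0.027 the catch does not take) and let go, it stays down at about 0.022, the pack 40 mm proud of the mouth. Pushed to the stop again and let go, it comes out to 0.
- thick_pack_mid (a point): Centre (half-way up) of the thick battery pack: like the slim one but 46 x 66 mm and 120 mm high, too big for the bay; a bystander standing on the bench.
Things that resemble listed ones, but are neither listed nor needed, are in the scene too. What is shaped like the part that bears slim_pack_mid but blue, orange or yellow is not meant.

How it is judged:
By the outcome, as a careful person would: the job done as asked, in the order asked, and still so for the second after the job is handed in, with the robot touching nothing.
It also fails if it takes over 38 s, if anything falls off the work surface, if the arm or the gripper's body presses on something with over 40 N, if the wrist force passes 120 N, or if a joint passes its speed limit or range.

## Working session

There is one attempt and no reset: what is moved stays moved. The work goes in short steps, Python scripts to look and compute and a shell command to move; the robot and the scene stay as the last step left them, time stands still between calls to the robot, and variables do not carry over. Pictures are saved under pics/ and viewed, about 8 in all and at most 12, crops included, and the job is handed in when it is done.

```bash
mkdir -p pics
cat > h.py <<'E'
import numpy as np, cv2
from station import arm
def world(p,u,v,z):
    # pixel + depth -> world
    q=cv2.undistortPoints(np.array([[[u,v]]],float),p["mtx"],np.array(p["dist_coeffs"],float))[0,0]
    T=np.array(p["pose"]); return T[:3,:3]@np.array([q[0]*z,-q[1]*z,-z])+T[:3,3]
def cloud(p,mask):
    r,c=np.nonzero(mask&(p["range_z"]>0)); z=p["range_z"][r,c]
    q=cv2.undistortPoints(np.stack([c,r],1).astype(float)[:,None],p["mtx"],np.array(p["dist_coeffs"],float))[:,0]
    T=np.array(p["pose"]); return np.stack([q[:,0]*z,-q[:,1]*z,-z],1)@T[:3,:3].T+T[:3,3]
def save(p,n): cv2.imwrite("pics/"+n,p["frame"][:,:,::-1])
E
cat > a.py <<'E'
from h import *
np.set_printoptions(precision=4,suppress=True)
for n in("top","side"):
    p=arm.grab_frame(n); save(p,n+"1.png"); print(n,np.array(p["pose"])[:3,3])
    for t in("slim_pack_mid","thick_pack_mid","charger"):
        for d in arm.masks_of(p,t)[:5]:
            C=cloud(p,d["mask"]); zt=C[:,2].max() if len(C) else 0
            zt=np.percentile(C[:,2],98); K=C[C[:,2]>zt-.006][:,:2].astype(np.float32)
            rr=cv2.minAreaRect(K*1000)
            e=np.array(d["extent"])*[560,420,560,420]
            print(t,round(d["confidence"],2),e.round(),"ztop",round(zt,3),"rect",np.array(rr[0]).round(1),np.array(rr[1]).round(1),round(rr[2],1))
    for t in("bay_mouth","slim_pack_mid"):
        for d in arm.place_of(p,t)[:4]: print(t,round(d["confidence"],2),np.array(d["position"])*[560,420])
print(arm.get_state())
E
python3 a.py; python3 -c "
import cv2,numpy as np
"
```

```text
top [0.2909 0.2664 0.9154]
slim_pack_mid 0.81 [183. 201.  35.  35.] ztop 0.122 rect [494.2 480.8] [50.8 27.9] 61.3
slim_pack_mid 0.78 [222. 251.  35.  31.] ztop 0.122 rect [394.9 391.8] [50. 30.] 68.7
slim_pack_mid 0.75 [145. 220.  37.  39.] ztop 0.121 rect [451.5 559.4] [51.2 29.3] 16.9
slim_pack_mid 0.6 [303. 200.  26.  36.] ztop 0.121 rect [504.8 235. ] [49.6 30. ] 62.1
slim_pack_mid 0.56 [347. 197.  23.  37.] ztop 0.121 rect [506.2 139.9] [48.2 30.3] 7.3
thick_pack_mid 0.67 [231. 198.  40.  38.] ztop 0.122 rect [505.3 380.8] [46.2 65.5] 18.7
bay_mouth 0.58 [422.296 180.306]
slim_pack_mid 0.95 [345.912 193.998]
slim_pack_mid 0.83 [181.776 200.214]
slim_pack_mid 0.63 [224.224 249.606]
slim_pack_mid 0.63 [145.824 218.4  ]
side [0.0594 1.3657 0.7094]
slim_pack_mid 0.95 [272. 215.  23.  50.] ztop 0.12 rect [455.2 309.3] [ 51.  209.7] 35.6
slim_pack_mid 0.83 [238. 288.  33.  54.] ztop 0.12 rect [450.3 563.1] [49.8 33.2] 18.1
slim_pack_mid 0.73 [292. 256.  20.  56.] ztop 0.12 rect [394.9 394.1] [53.2 34.9] 68.5
slim_pack_mid 0.63 [238. 260.  27.  46.] ztop 0.12 rect [494.4 511.8] [ 46.1
[... 195 characters left out ...]
 0.6 [285. 180.  38.  45.] ztop 0.11 rect [557.4   1.6] [106.3  92.8] 21.9
bay_mouth 0.94 [292.32 163.8 ]
slim_pack_mid 0.81 [283.808 201.6  ]
slim_pack_mid 0.78 [234.976 288.498]
slim_pack_mid 0.77 [271.6   215.502]
slim_pack_mid 0.73 [291.48  252.294]
{'t': 0.6, 'q': array([-0.9219,  0.3586,  0.0119, -0.    , -1.2241, -0.2881]), 'qd': array([ 0.0016,  0.0004, -0.0002,  0.0003,  0.0007,  0.0005]), 'joint_efforts': array([  0.0006, -58.1991,  29.3182,   6.9997,   0.0124,  -0.    ]), 'eef_pos': array([ 0.2383, -0.6315,  0.1966]), 'ee_rot': array([-0.4506,  1.5708, -0.0898]), 'force': array([-1.12  ,  0.2077, -0.5883]), 'moment': array([ 0.0138,  0.0375, -0.0117]), 'width': 0.0876230275524643}
```

```bash
python3 -c "
import cv2,numpy as np
a=cv2.imread('pics/top1.png')[130:290,110:490]; a=cv2.resize(a,(760,320),interpolation=cv2.INTER_CUBIC)
b=cv2.imread('pics/side1.png')[130:330,200:340]; b=cv2.resize(b,(0,0),fx=1.35,fy=1.35,interpolation=cv2.INTER_CUBIC)
c=np.zeros((592,760,3),np.uint8); c[:320]=a; c[322:322+b.shape[0],:b.shape[1]]=b[:270]
c[322:592,200:574]=cv2.resize(cv2.imread('pics/side1.png'),(374,270))
cv2.imwrite('pics/m1.png',c)"
```

```text
(no output)
```

View pics/m1.png

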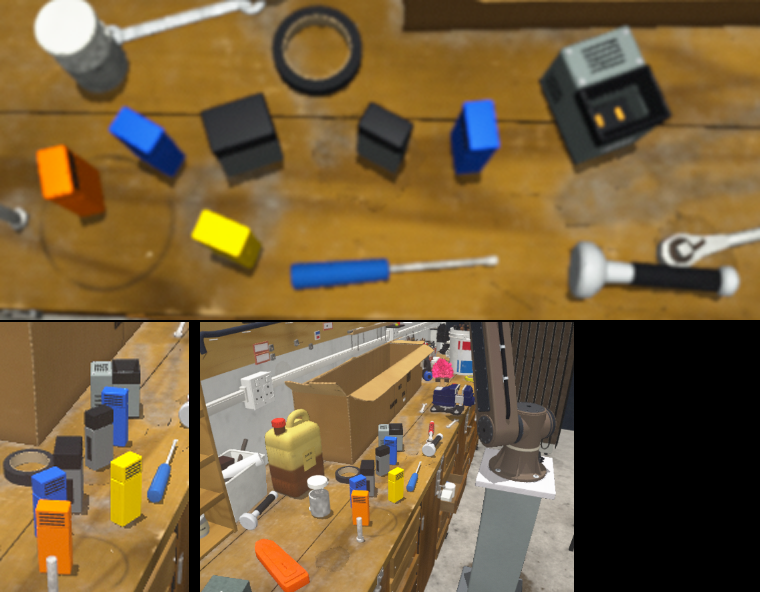

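The candidates in the top image are: grey/black slim pack at (303,200), blue at (183,201) and (347,197), orange at (145,220), yellow at (222,251), and the thick grey/black pack at (231,198). I choose (303,200), since it is 30x50 mm and grey/black. Next I check it close up, fit the charger, and look for obstacles.

```bash
cat > b.py <<'E'
from h import *
np.set_printoptions(precision=4,suppress=True)
p=arm.grab_frame("top"); s=arm.grab_frame("side")
C=cloud(p,np.ones((420,560),bool))
def rect(K):
    r=cv2.minAreaRect((K[:,:2]*1000).astype(np.float32)); return np.array(r[0]).round(1),np.array(r[1]).round(1),round(r[2],1),len(K)
near=lambda c,r:np.hypot(C[:,0]-c[0],C[:,1]-c[1])<r
print("slim top",rect(C[near((.505,.235),.045)&(C[:,2]>.112)&(C[:,2]<.13)]))
K=C[near((.545,.0),.12)&(C[:,2]>.104)&(C[:,2]<.118)]; print("charger",rect(K), np.median(K[:,2]))
r=cv2.minAreaRect((K[:,:2]*1000).astype(np.float32)); print(cv2.boxPoints(r))
for q,n in((p,"t"),(s,"s")):
    for d in arm.place_of(q,"bay_mouth")[:1]:
        u,v=np.array(d["position"])*[560,420]
        a,b=world(q,u,v,.1),world(q,u,v,1.); a0=a+(b-a)*(.11-a[2])/(b[2]-a[2]); print("mouth",n,d["confidence"],a0)
# carriage / interior points
W=C[near((.53,-.02),.06)&(C[:,2]>.03)&(C[:,2]<.07)]; print("carriage pts",rect(W) if len(W)>5 else len(W))
H=C[(C[:,2]>.13)&(C[:,0]>.45)&(abs(C[:,1])<.35)]; print("tall",len(H),H.min(0),H.max(0))
x=s["frame"][195:265,240:320]; y=p["frame"][150:240,280:460]
m=np.zeros((560,800,3),np.uint8); m[:490,:400]=0
x=cv2.resize(x,(400,350),interpolation=2); y=cv2.resize(y,(400,200),interpolation=2)
m[:350,:400]=x; m[:200,400:]=y
z=s["frame"][150:215,255:325]; m[205:555,400:777]=cv2.resize(z,(377,350),interpolation=2)
cv2.imwrite("pics/m2.png",m[:,:,::-1])
E
python3 b.py
```

```text
slim top (array([505.1, 234.9]), array([49.9, 30.9]), 61.8, 390)
charger (array([558.6,  -0.4]), array([106. ,  83.5]), 21.5, 943) 0.10609969224801796
[[493.9661  18.9944]
 [524.5992 -58.7135]
 [623.2264 -19.8339]
 [592.5933  57.874 ]]
mouth t 0.62 [ 0.5328 -0.0092  0.11  ]
mouth s 0.9 [ 0.5274 -0.0017  0.11  ]
carriage pts (array([534.7,  -7.7]), array([57.1, 78. ]), 20.9, 572)
tall 22159 [ 0.566  -0.3499  0.13  ] [0.922  0.35   0.3788]
```

View pics/m2.png

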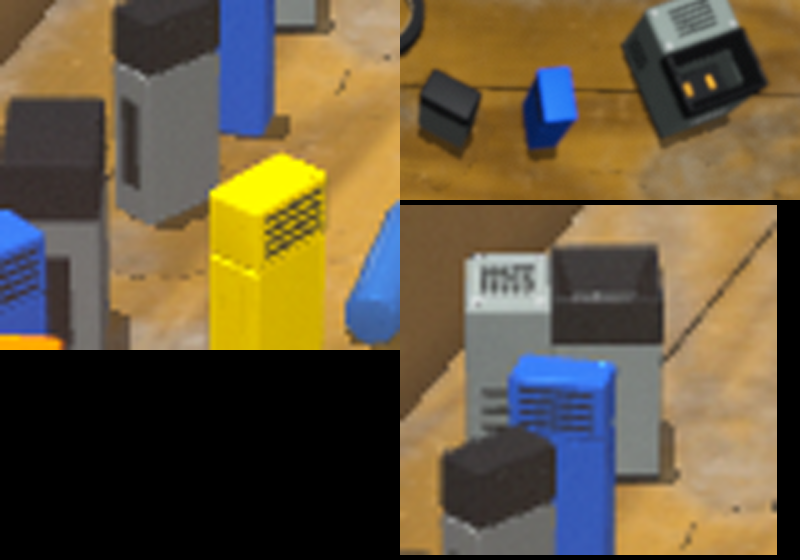

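Confirmed: the grey pack with the black top sits at (303,200), between the thick pack and the blue one. The charger's vent side is up-left, and the bay is lower-right at about (422,182).

Run:
```python
from h import *
from scipy.spatial.transform import Rotation as R
np.set_printoptions(precision=3,suppress=True)
s=arm.get_state(); M=R.from_euler('xyz',s['ee_rot']).as_matrix(); print(M, np.degrees(np.arctan2(M[1,1],M[0,1])))
p=arm.grab_frame("top"); C=cloud(p,np.ones((420,560),bool))
for y in np.arange(-.2,.36,.04):
    K=C[(abs(C[:,1]-y)<.02)&(C[:,0]>.4)&(C[:,2]>.14)]; print(round(y,2),len(K),K[:,0].min() if len(K) else '',K[:,2].max() if len(K) else '')
print(s['eef_pos'], (np.array([.505,.235,.2])-s['eef_pos'])/.03)
```

```text
[[ 0.    -0.353  0.936]
 [-0.     0.936  0.353]
 [-1.    -0.     0.   ]] 110.6717379663559
-0.2 1020 0.5869580817829038 0.3127526565221992
-0.16 1416 0.5870161738286975 0.31315935171044595
-0.12 1460 0.58445355492064 0.314515043461173
-0.08 1506 0.5822695515800858 0.3131150485593842
-0.04 1539 0.5784847033599463 0.314514942850738
0.0 1583 0.5760742336347331 0.31371349096596013
0.04 1640 0.5740689346316943 0.3136336908726648
0.08 1655 0.5726243974349294 0.3145495527970634
0.12 1713 0.569851638988722 0.3135753676243235
0.16 1712 0.5659230801608912 0.31416295784335946
0.2 1988 0.5719328597208347 0.3176267379041917
0.24 1517 0.6555544323906114 0.3597617593644702
0.28 814 0.6579400229987593 0.37854664781221325
0.32 271 0.7439794579494405 0.2645836449010742
0.36 1822 0.6962910181379327 0.2987980883588145
[ 0.238 -0.632  0.197] [ 8.891 28.885  0.113]
```

Run:
```python
from h import *
p=arm.grab_frame("top"); C=cloud(p,np.ones((420,560),bool))
s=arm.grab_frame("side"); D=cloud(s,np.ones((420,560),bool))
for nm,Q in(("top",C),("side",D)):
  for y in(-.08,0,.08,.16,.2,.23,.26,.3):
    K=Q[(abs(Q[:,1]-y)<.015)&(Q[:,2]>.115)&(Q[:,2]<.45)]
    print(nm,y,[(round(x,2),round(float(K[abs(K[:,0]-x)<.01][:,2].min()),3),round(float(K[abs(K[:,0]-x)<.01][:,2].max()),3)) for x in np.arange(.54,.8,.02) if (abs(K[:,0]-x)<.01).any()])
a=s["frame"][60:230,130:340]; b=p["frame"][20:220,200:480]
m=np.zeros((570,800,3),np.uint8); m[:324,:400]=cv2.resize(a,(400,324)); m[:286,400:]=cv2.resize(b,(400,286))
cv2.imwrite("pics/m3.png",m[:330,:,::-1])
```

```text
top -0.08 [(np.float64(0.58), 0.273, 0.281), (np.float64(0.6), 0.274, 0.291), (np.float64(0.62), 0.285, 0.299), (np.float64(0.64), 0.295, 0.312), (np.float64(0.66), 0.302, 0.313)]
top 0 [(np.float64(0.58), 0.272, 0.282), (np.float64(0.6), 0.279, 0.291), (np.float64(0.62), 0.287, 0.303), (np.float64(0.64), 0.297, 0.312), (np.float64(0.66), 0.303, 0.314)]
top 0.08 [(np.float64(0.58), 0.273, 0.287), (np.float64(0.6), 0.28, 0.295), (np.float64(0.62), 0.29, 0.303), (np.float64(0.64), 0.298, 0.314), (np.float64(0.66), 0.302, 0.314)]
top 0.16 [(np.float64(0.56), 0.28, 0.287), (np.float64(0.58), 0.281, 0.292), (np.float64(0.6), 0.286, 0.298), (np.float64(0.62), 0.293, 0.305), (np.float64(0.64), 0.116, 0.314), (np.float64(0.66), 0.115, 0.306)]
top 0.2 [(np.float64(0.58), 0.287, 0.298), (np.float64(0.6), 0.292, 0.304), (np.float64(0.62), 0.297, 0.309), (np.float64(0.64), 0.116, 0.314), (np.float64(0.66), 0.116, 0.314), (np.float64(0.68), 0.118, 0.313), (np.float64(0.7), 0.128, 0.314), (np.float64(0.72), 0.116, 0.311), (np.float64(0.74), 0.121, 0.311), (np.float64(0.76), 0.301, 0.306), (np.floa
[... 1828 characters left out ...]
11), (np.float64(0.66), 0.121, 0.34), (np.float64(0.68), 0.115, 0.328), (np.float64(0.7), 0.117, 0.326), (np.float64(0.72), 0.115, 0.324), (np.float64(0.74), 0.115, 0.324), (np.float64(0.76), 0.115, 0.324), (np.float64(0.78), 0.116, 0.321)]
side 0.26 [(np.float64(0.66), 0.328, 0.371), (np.float64(0.68), 0.329, 0.362), (np.float64(0.7), 0.326, 0.358), (np.float64(0.72), 0.325, 0.355), (np.float64(0.74), 0.326, 0.356), (np.float64(0.76), 0.324, 0.35), (np.float64(0.78), 0.323, 0.348)]
side 0.3 [(np.float64(0.68), 0.371, 0.372), (np.float64(0.7), 0.367, 0.375), (np.float64(0.72), 0.365, 0.376), (np.float64(0.74), 0.362, 0.376), (np.float64(0.76), 0.354, 0.375), (np.float64(0.78), 0.353, 0.364)]
```

View pics/m3.png

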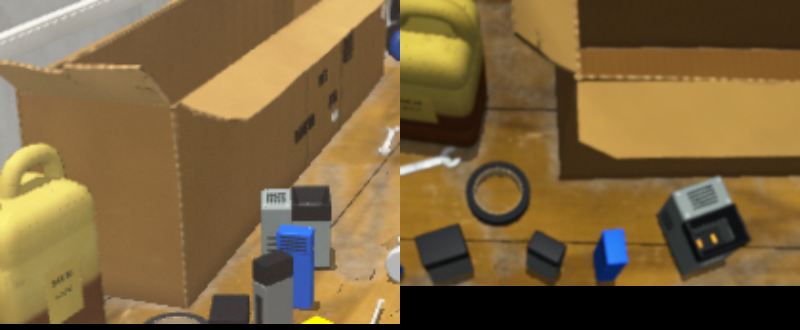

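Assessment: the cardboard box's flap overhangs the bench at z≈0.27 from x≈0.57 on. A vertical tool with its jaws across the 30 mm would put the gripper body, up to x≈0.64, into that flap during insertion. So I plan to grip across the 50 mm at the black part, with the tool tilted back 40° about the jaw axis, which keeps the body clear. First I go round to the pack.

```bash
python3 -m inch '.59 .92 .17 0 0 .9;.59 .92 .17 0 0 .9;.59 .92 .17 0 0 .9;.59 .92 .17 0 0 .9;.59 .92 .17 0 0 .9;.59 .92 .17 0 0 .9;.59 .92 .17 0 0 .9;.59 .92 .17 0 0 .9;.59 .92 .17 0 0 .9;.59 .92 .17 0 0 .9;.59 .92 .17 0 0 .9;.59 .92 .17 0 0 .9' 1 40
python3 -c "
from station import arm;print(arm.get_state()['q'])"
```

```text
t: 2.45
eef_pos: [0.4511, -0.2994, 0.2582]
ee_rot: [-1.558, 1.57, -0.252]
force: [-0.4, -0.9, -0.0]
width: 0.0878
[-2.23748275e-01  1.02310687e-01 -1.84279554e-01  1.37061465e-05
 -1.28373982e+00 -4.11576882e-02]
```

```bash
python3 -m inch '0 .95 0 0 0 .9;0 .95 0 0 0 .9;0 .95 0 0 0 .9;0 .95 0 0 0 .9;0 .95 0 0 0 .9;0 .95 0 0 0 .9;0 .95 0 0 0 .9;0 .95 0 0 0 .9;0 .95 0 0 0 .9;0 .95 0 0 0 .9;0 .95 0 0 0 .9;0 .95 0 0 0 .9'
python3 -m inch '0 .95 0 0 0 .77;0 .95 0 0 0 .77;0 .95 0 0 0 .77;0 .95 0 0 0 .77;0 .95 0 0 0 .77;0 .95 0 0 0 .77'
python3 -c "
from station import arm;print(arm.get_state()['q'])"
```

```text
t: 3.95
eef_pos: [0.4506, 0.0426, 0.258]
ee_rot: [-1.693, 1.57, 0.555]
force: [0.5, -0.3, 0.4]
width: 0.0878
t: 4.7
eef_pos: [0.4506, 0.2136, 0.258]
ee_rot: [-1.811, 1.57, 0.84]
force: [0.5, 0.2, -0.3]
width: 0.0875
[ 8.37579294e-01  2.71060921e-02 -2.66497264e-01 -1.19036367e-06
 -1.27668912e+00  2.42885751e-01]
```

Now tilt 40° about the horizontal jaw axis, moving to above the pack.

```bash
python3 -m inch '.27 .06 0 -.473 -.881 0;.27 .06 0 -.473 -.881 0;.27 .06 0 -.473 -.881 0;.27 .06 0 -.473 -.881 0;.27 .06 0 -.473 -.881 0;.27 .06 0 -.473 -.881 0;.27 .06 0 -.473 -.881 0;.27 .06 0 -.473 -.881 0;0 0 0 0 0 0;0 0 0 0 0 0'
cat > st.py <<'E'
from h import *
from scipy.spatial.transform import Rotation as R
np.set_printoptions(precision=4,suppress=True)
s=arm.get_state(); M=R.from_euler('xyz',s['ee_rot']).as_matrix()
print("t",s['t'],"q",s['q'],"tcp",s['eef_pos'],"grasp",s['eef_pos']-.019*M[:,0],"F",s['force'],"w",s['width'])
print("a",M[:,0],"tilt",np.degrees(np.arccos(-M[2,0])),"jaw",M[:,1],"jaw yaw",np.degrees(np.arctan2(M[1,1],M[0,1])))
E
python3 st.py
```

```text
t: 5.95
eef_pos: [0.5154, 0.2272, 0.258]
ee_rot: [-3.141, 0.874, -0.492]
force: [0.4, 0.0, -0.3]
width: 0.0876
t 5.95 q [ 1.1806  0.0099 -0.7787  0.8271 -1.0494 -0.6298] tcp [0.5154 0.2272 0.258 ] grasp [0.5047 0.233  0.2726] F [ 0.3606  0.0208 -0.2609] w 0.08759424133949387
a [ 0.5654 -0.3032 -0.7671] tilt 39.90768462571358 jaw [-0.4732 -0.881  -0.0006] jaw yaw -118.23935150538571
```

```bash
python3 -m inch '0 .06 -.8 0 0 0;0 0 -.8 0 0 0;0 0 -.8 0 0 0;0 0 -.8 0 0 0;0 0 -.8 0 0 0;0 0 -.6 0 0 0;0 0 -.5 0 0 0;0 0 -.4 0 0 0;0 0 0 0 0 0;0 0 0 0 0 0' && python3 st.py
python3 - <<'E'
from h import *
s=arm.grab_frame("side"); p=arm.grab_frame("top")
m=np.zeros((400,800,3),np.uint8)
m[:,:400]=cv2.resize(s["frame"][170:270,220:320],(400,400),interpolation=2); m[:,400:]=cv2.resize(p["frame"][130:250,240:360],(400,400),interpolation=2)
cv2.imwrite("pics/m4.png",m[:,:,::-1])
E
```

```text
t: 7.2
eef_pos: [0.5175, 0.232, 0.0955]
ee_rot: [3.138, 0.875, -0.499]
force: [-0.3, 0.2, 0.0]
width: 0.0874
t 7.2 q [ 1.0358  0.2179 -1.0149  1.2229 -0.7501 -1.0595] tcp [0.5175 0.232  0.0955] grasp [0.5068 0.2378 0.11  ] F [-0.3146  0.1594  0.0159] w 0.0873894279480744
a [ 0.5632 -0.3067 -0.7673] tilt 39.887546811287756 jaw [-0.4757 -0.8796  0.0024] jaw yaw -118.4068611464854
```

View pics/m4.png

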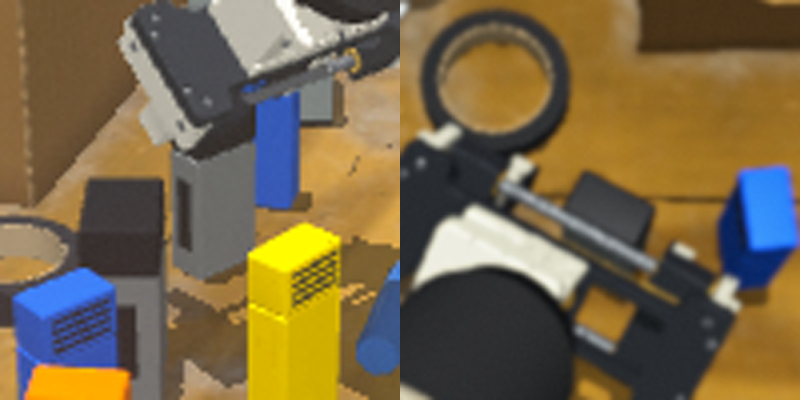

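The gripper straddles the black part of the right pack, clear of the thick and blue ones, with joint 3 close to its limit. Close here.

```bash
python3 -m inch '0 0 0 0 0 0;0 0 0 0 0 0;0 0 0 0 0 0;0 0 0 0 0 0;0 0 0 0 0 0;0 0 0 0 0 0;0 0 0 0 0 0;0 0 0 0 0 0' 0.3 45; python3 -m inch '0 0 .3 0 0 0;0 0 .6 0 0 0;0 0 .9 0 0 0;0 0 .9 0 0 0;0 0 .9 0 0 0;0 0 .9 0 0 0;0 0 0 0 0 0' && python3 st.py
```

```text
t: 8.3
eef_pos: [0.5171, 0.2316, 0.0949]
ee_rot: [3.136, 0.875, -0.5]
force: [-0.6, -0.4, 0.2]
width: 0.0485
t: 9.18
eef_pos: [0.5171, 0.2329, 0.2318]
ee_rot: [-3.141, 0.876, -0.494]
force: [-0.1, -0.1, -2.2]
width: 0.0482
t 9.175 q [ 1.1702  0.0444 -0.8111  0.86   -0.9995 -0.6831] tcp [0.5171 0.2329 0.2318] grasp [0.5063 0.2387 0.2463] F [-0.1    -0.1047 -2.1757] w 0.04822528715592024
a [ 0.5638 -0.3036 -0.7681] tilt 39.815368195877824 jaw [-0.4748 -0.8801 -0.0007] jaw yaw -118.34678005576414
```

```bash
python3 -m inch '-.2 -.5 .05 0 0 .9;-.2 -.6 .05 0 0 1;-.1 -.78 .05 0 0 1;0 -.8 .05 0 0 1;0 -.8 0 0 0 1;0 -.8 0 0 0 1;0 -.8 0 0 0 1;0 -.8 0 0 0 1;0 -.8 0 0 0 1;0 -.7 0 0 0 1;0 -.4 0 0 0 .07;0 0 0 0 0 0' && python3 st.py
python3 - <<'E'
from h import *
s=arm.grab_frame("side"); p=arm.grab_frame("top")
m=np.zeros((400,800,3),np.uint8)
m[:,:400]=cv2.resize(s["frame"][120:240,220:340],(400,400),interpolation=2); m[:,400:]=cv2.resize(p["frame"][100:240,340:480],(400,400),interpolation=2)
cv2.imwrite("pics/m5.png",m[:,:,::-1])
# pack tip measurement from side mask
for d in arm.masks_of(s,"slim_pack_mid")[:6]:
    C=cloud(s,d["mask"]); print(round(d["confidence"],2),np.array(d["extent"])*[560,420,560,420],np.median(C,0),C[:,2].min(),C[:,2].max())
C=cloud(s,np.ones((420,560),bool)); q=s["range_z"]
K=C[(np.hypot(C[:,0]-.49,C[:,1]+.005)<.06)&(C[:,2]>.125)&(C[:,2]<.20)]
r=cv2.minAreaRect((K[:,:2]*1000).astype(np.float32)); print(r,len(K),K[:,2].min())
for z in (.15,.18): 
    L=K[abs(K[:,2]-z)<.012]; print(z,L.mean(0),len(L))
E
```

```text
t: 10.68
eef_pos: [0.514, 0.0155, 0.2662]
ee_rot: [3.117, 0.925, 0.298]
force: [-0.6, 0.1, -1.1]
width: 0.0481
t 10.675 q [ 0.5049 -0.3717 -0.8503  0.2756 -0.4723  1.1827] tcp [0.514  0.0155 0.2662] grasp [0.5031 0.0121 0.2814] F [-0.6448  0.1437 -1.1377] w 0.04807361955370656
a [ 0.5753  0.1765 -0.7987] tilt 36.9954790614636 jaw [ 0.3122 -0.9499  0.015 ] jaw yaw -71.80485370256486
0.97 [302.904 123.9    10.808  43.386] [0.49317528 0.03297285 0.23567894] 0.03325220516953986 0.299334098293076
0.96 [236.768 253.092  25.704  34.02 ] [0.490227   0.4911777  0.10339569] 0.020543446877040572 0.12134008288639275
0.95 [284.928 200.34   21.672  43.89 ] [0.50343751 0.15488335 0.06450569] -0.0038577170557796414 0.12276273067853749
0.87 [239.624 287.532  29.288  53.718] [0.44394082 0.57359859 0.07558997] -0.003395034564451893 0.12199099109634093
0.56 [292.376 254.73   24.472  53.298] [0.388071   0.40947329 0.06912064] -0.002305784088016738 0.1213656131112748
((489.39166259765625, 31.097583770751953), (30.600940704345703, 13.463334083557129), 6.242878437042236) 101 0.17130148023957403
0.15 [nan nan nan] 0
0.18 [0.48959253 0.03092061 0.18207185] 72<stdin>:13: RuntimeWarning: Mean of empty slice.
  ret = um.true_divide(
```

View pics/m5.png

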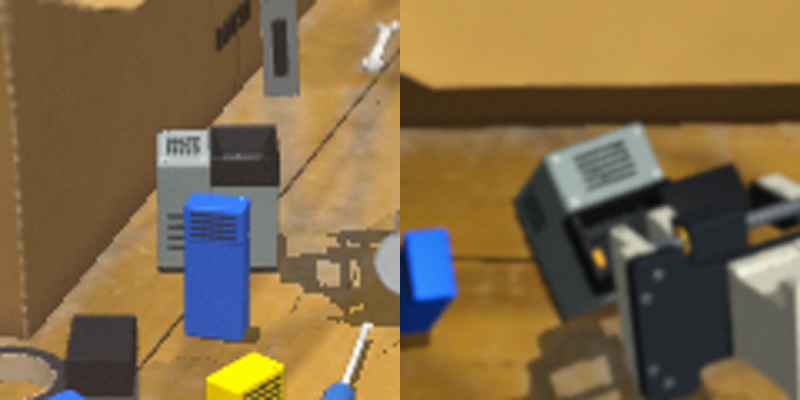

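The pack is held upright about 60 mm over the mouth's level and just in front of the bay, which agrees with the depth reading of 0.171. The turn fell a little short because of the speed cap. I compute the remaining correction.

```bash
cat > go.py <<'E'
import sys
from h import *
from scipy.spatial.transform import Rotation as R
np.set_printoptions(precision=3,suppress=True)
gx,gy,gz=map(float,sys.argv[1:4]); yaw=np.radians(float(sys.argv[4])); t=np.radians(float(sys.argv[5]))
s=arm.get_state(); M=R.from_euler('xyz',s['ee_rot']).as_matrix()
a=np.array([np.sin(t)*np.cos(yaw),np.sin(t)*np.sin(yaw),-np.cos(t)]); y=np.array([np.sin(yaw),-np.cos(yaw),0])
T=np.stack([a,y,np.cross(a,y)],1)
print("shift units",(np.array([gx,gy,gz])+.019*a-s['eef_pos'])/.03,"turn units",np.degrees(R.from_matrix(T@M.T).as_rotvec())/5)
E
python3 go.py .5367 -.009 .25 21.5 39.85
```

```text
shift units [ 1.135 -0.697 -1.028] turn units [ 0.367 -0.476  0.641]
```

```bash
python3 -m inch '0 0 -.1 .06 -.08 .1;.1 -.1 -.15 .06 -.08 .1;.2 -.1 -.15 .06 -.08 .1;.2 -.1 -.15 .06 -.08 .1;.2 -.1 -.15 .06 -.08 .1;.2 -.1 -.15 .06 -.08 .1;.2 -.1 -.15 0 0 .04;.04 -.1 -.03 0 0 0;0 0 0 0 0 0;0 0 0 0 0 0' && python3 st.py && python3 go.py .5367 -.009 .23 21.5 39.85
python3 - <<'E'
from h import *
s=arm.grab_frame("side"); p=arm.grab_frame("top")
m=np.zeros((400,800,3),np.uint8)
m[:,:400]=cv2.resize(s["frame"][110:190,250:330],(400,400),interpolation=2); m[:,400:]=cv2.resize(p["frame"][100:240,340:480],(400,400),interpolation=2)
cv2.imwrite("pics/m6.png",m[:,:,::-1])
d=arm.place_of(s,"bay_mouth")[:1]
for d in d:
    u,v=np.array(d["position"])*[560,420]; a,b=world(s,u,v,.1),world(s,u,v,1.); print("mouth",d["confidence"],a+(b-a)*(.11-a[2])/(b[2]-a[2]))
# charger faces from side depth: fit y'-side and top
C=cloud(s,np.ones((420,560),bool)); c=np.cos(np.radians(21.5)); n=np.sin(np.radians(21.5))
L=np.stack([(C[:,0]-.5367)*c+(C[:,1]+.009)*n,-(C[:,0]-.5367)*n+(C[:,1]+.009)*c,C[:,2]],1)
K=L[(abs(L[:,0]-.024)<.07)&(abs(L[:,1])<.06)&(L[:,2]>.03)&(L[:,2]<.10)]
F=K[K[:,1]>.03]; print("face +y'",np.median(F[:,1]),"slope deg",np.degrees(np.polyfit(F[:,0],F[:,1],1)[0]),"x range",np.percentile(F[:,0],[1,99]))
P=L[(abs(L[:,0])<.05)&(abs(L[:,1])<.04)&(L[:,2]>.125)&(L[:,2]<.20)]; print("pack pts",len(P),P.min(0),P.max(0),np.median(P,0))
for z in (.14,.16,.18,.2):
    Q=P[abs(P[:,2]-z)<.01]
    if len(Q): print(z,len(Q),"x'",np.percentile(Q[:,0],[3,97]),"y'",np.median(Q[:,1]))
E
```

```text
t: 12.08
eef_pos: [0.5483, -0.0046, 0.2361]
ee_rot: [3.141, 0.874, 0.375]
force: [-0.7, -0.3, -1.7]
width: 0.0485
t 12.075 q [ 0.3189 -0.2395 -0.7293 -0.0952 -0.3866  1.7027] tcp [ 0.5483 -0.0046  0.2361] grasp [ 0.537  -0.0091  0.2507] F [-0.7052 -0.2823 -1.6691] w 0.04845112921480505
a [ 0.5972  0.2349 -0.7669] tilt 39.921125219080025 jaw [ 0.3667 -0.9304  0.0005] jaw yaw -68.49054292637344
shift units [-0.011  0.003 -0.69 ] turn units [ 0.     0.015 -0.002]
mouth 0.75 [0.53391517 0.0089998  0.11      ]
face +y' 0.040007920557364365 slope deg 0.31031115653927815 x range [-0.02907367  0.07667386]
pack pts 218 [-0.01712077 -0.02512089  0.14130975] [0.01396233 0.03181376 0.19987943] [-0.00202779  0.02355804  0.17239165]
0.14 32 x' [-0.01677096  0.01191453] y' 0.022070379875591833
0.16 67 x' [-0.017025    0.01212685] y' 0.024145824313932744
0.18 76 x' [-0.01672549  0.01385541] y' 0.02392594543474847
0.2 43 x' [-0.01637874  0.01388978] y' 0.02289826078307716
```

View pics/m6.png

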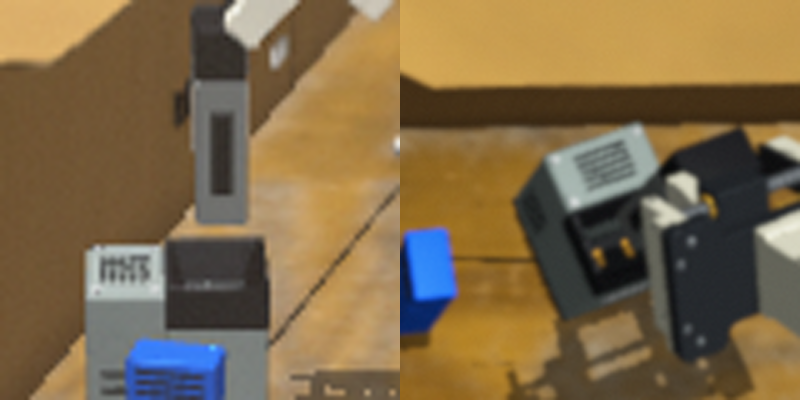

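The pack hangs upright directly over the bay. Depth shows it about 2 mm off towards -x' and 1.5 mm towards -y', so I correct that and lower it.

```bash
python3 -m inch '.035 .065 -.2 0 0 .05;0 0 -.3 0 0 0;0 0 -.3 0 0 0;0 0 -.3 0 0 0;0 0 -.3 0 0 0;0 0 -.2 0 0 0;0 0 -.15 0 0 0;0 0 -.15 0 0 0;0 0 0 0 0 0' && python3 st.py
```

```text
t: 13.35
eef_pos: [0.5496, -0.0028, 0.1788]
ee_rot: [3.141, 0.874, 0.379]
force: [-0.6, 0.2, -1.3]
width: 0.0477
t 13.35 q [ 0.3116 -0.1548 -0.7871 -0.1779 -0.2471  1.7957] tcp [ 0.5496 -0.0028  0.1788] grasp [ 0.5383 -0.0073  0.1934] F [-0.6249  0.2217 -1.2839] w 0.047683425892013215
a [ 0.5959  0.2374 -0.7672] tilt 39.89746520816283 jaw [ 0.3704 -0.9289  0.0003] jaw yaw -68.25788056957212
```

```bash
python3 -m inch '0 0 -.15 0 0 0;0 0 -.15 0 0 0;0 0 -.15 0 0 0;0 0 -.15 0 0 0;0 0 -.1 0 0 0;0 0 0 0 0 0' && python3 st.py
```

```text
t: 14.1
eef_pos: [0.5496, -0.0027, 0.1578]
ee_rot: [3.141, 0.875, 0.379]
force: [0.4, 0.0, -0.9]
width: 0.0485
t 14.1 q [ 0.3017 -0.1171 -0.7913 -0.2429 -0.2078  1.8686] tcp [ 0.5496 -0.0027  0.1578] grasp [ 0.5383 -0.0073  0.1723] F [ 0.4063  0.0462 -0.9303] w 0.04853782571483051
a [ 0.5958  0.2374 -0.7673] tilt 39.8912026310436 jaw [ 0.3705 -0.9289  0.0003] jaw yaw -68.2562903671678
```

```bash
python3 -m inch '0 0 -.15 0 0 0;0 0 -.15 0 0 0;0 0 -.15 0 0 0;0 0 -.15 0 0 0;0 0 -.15 0 0 0;0 0 0 0 0 0' - 60 && python3 st.py | head -1; python3 -m inch '0 0 -.15 0 0 0;0 0 -.15 0 0 0;0 0 -.1 0 0 0;0 0 0 0 0 0' - 60 && python3 st.py
```

```text
t: 14.85
eef_pos: [0.5498, -0.0028, 0.1354]
ee_rot: [3.141, 0.874, 0.379]
force: [-0.7, 0.4, 4.0]
width: 0.0476
t 14.85 q [ 0.2766 -0.0719 -0.7728 -0.3588 -0.1875  2.0028] tcp [ 0.5498 -0.0028  0.1354] grasp [ 0.5385 -0.0073  0.15  ] F [-0.7481  0.44    3.9725] w 0.047606732048783164
t: 15.35
eef_pos: [0.5498, -0.0029, 0.1237]
ee_rot: [3.141, 0.874, 0.379]
force: [-0.2, -0.1, 4.9]
width: 0.0476
t 15.35 q [ 0.2542 -0.0464 -0.7533 -0.4396 -0.1884  2.0999] tcp [ 0.5498 -0.0029  0.1237] grasp [ 0.5385 -0.0074  0.1382] F [-0.1612 -0.1341  4.9491] w 0.04759536601359777
a [ 0.5963  0.2373 -0.7669] tilt 39.92697354616593 jaw [ 0.3702 -0.929   0.0004] jaw yaw -68.27309127603651
```

Spring force is felt and travel is about 23 mm. I go on in 1 mm steps.

```bash
python3 -m inch '0 0 -.05 0 0 0;0 0 -.05 0 0 0;0 0 -.04 0 0 0;0 0 0 0 0 0' && python3 -m inch '0 0 -.03 0 0 0;0 0 0 0 0 0'
```

```text
t: 15.85
eef_pos: [0.5499, -0.0028, 0.1198]
ee_rot: [3.141, 0.873, 0.379]
force: [-1.6, -1.3, 4.2]
width: 0.0478
t: 16.1
eef_pos: [0.5499, -0.0028, 0.1189]
ee_rot: [3.14, 0.873, 0.379]
force: [-1.1, -0.9, 5.1]
width: 0.0476
```

```bash
python3 -m inch '0 0 -.03 0 0 0;0 0 0 0 0 0' && python3 -m inch '0 0 -.03 0 0 0;0 0 0 0 0 0'
```

```text
t: 16.35
eef_pos: [0.5502, -0.0027, 0.1183]
ee_rot: [3.14, 0.873, 0.378]
force: [-1.3, -0.5, 6.2]
width: 0.0477
t: 16.6
eef_pos: [0.5506, -0.0027, 0.1178]
ee_rot: [3.14, 0.872, 0.378]
force: [-2.0, -0.9, 8.9]
width: 0.0473
```

```bash
python3 -m inch '0 0 -.04 0 0 0;0 0 0 0 0 0' && python3 -m inch '0 0 -.04 0 0 0;0 0 0 0 0 0'
python3 - <<'E'
from h import *
s=arm.grab_frame("side"); p=arm.grab_frame("top")
m=np.zeros((400,800,3),np.uint8)
m[:,:400]=cv2.resize(s["frame"][130:200,255:325],(400,400),interpolation=2); m[:,400:]=cv2.resize(p["frame"][100:240,340:480],(400,400),interpolation=2)
cv2.imwrite("pics/m7.png",m[:,:,::-1])
E
```

```text
t: 16.85
eef_pos: [0.5511, -0.0026, 0.1172]
ee_rot: [3.139, 0.871, 0.378]
force: [-2.5, -0.4, 10.3]
width: 0.0481
t: 17.1
eef_pos: [0.5517, -0.0025, 0.1167]
ee_rot: [3.139, 0.869, 0.377]
force: [-3.4, -1.0, 12.5]
width: 0.0474
```

View pics/m7.png

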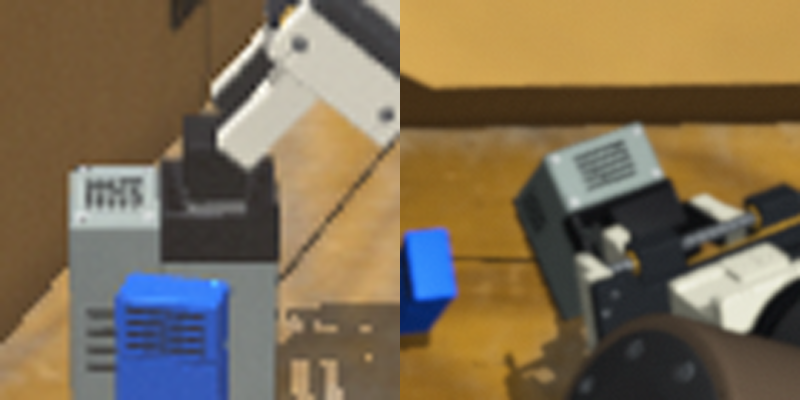

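The pack is down in the bay and the fingers are just above the rim. I raise slightly while still gripping: if the catch holds, the spring force should vanish.

```bash
python3 -m inch '0 0 .1 0 0 0;0 0 .1 0 0 0;0 0 .06 0 0 0;0 0 0 0 0 0;0 0 0 0 0 0' && python3 -m inch '0 0 .07 0 0 0;0 0 0 0 0 0;0 0 0 0 0 0'
```

```text
t: 17.82
eef_pos: [0.5498, -0.0027, 0.1222]
ee_rot: [3.141, 0.874, 0.379]
force: [-0.0, -0.6, 4.9]
width: 0.0478
t: 18.2
eef_pos: [0.5494, -0.0027, 0.1239]
ee_rot: [3.141, 0.875, 0.379]
force: [-0.4, -1.1, 1.4]
width: 0.0475
```

```bash
python3 -m inch '0 0 .03 0 0 0;0 0 0 0 0 0;0 0 0 0 0 0' && python3 -m inch '0 0 .03 0 0 0;0 0 0 0 0 0'
```

```text
t: 18.58
eef_pos: [0.5492, -0.0027, 0.1246]
ee_rot: [3.142, 0.875, 0.38]
force: [0.0, 0.3, -2.1]
width: 0.0475
t: 18.82
eef_pos: [0.5495, -0.0027, 0.1259]
ee_rot: [3.141, 0.874, 0.379]
force: [-0.8, 0.7, -1.8]
width: 0.0476
```

The catch has taken: the force is only the pack's weight. Ease down 1 mm, open, and retreat along the tool axis.

```bash
python3 -m inch '0 0 -.04 0 0 0;0 0 0 0 0 0' && python3 -m inch '0 0 0 0 0 0;0 0 0 0 0 0;0 0 0 0 0 0;0 0 0 0 0 0;0 0 0 0 0 0' .9 && python3 -m inch '-.12 -.05 .15 0 0 0;-.24 -.1 .3 0 0 0;-.48 -.19 .61 0 0 0;-.6 -.24 .77 0 0 0;-.6 -.24 .77 0 0 0;-.6 -.24 .77 0 0 0;0 0 0 0 0 0;0 0 0 0 0 0'
python3 - <<'E'
from h import *
s=arm.grab_frame("side"); p=arm.grab_frame("top")
m=np.zeros((400,800,3),np.uint8)
m[:,:400]=cv2.resize(s["frame"][130:270,220:360],(400,400),interpolation=2); m[:,400:]=cv2.resize(p["frame"][100:240,340:480],(400,400),interpolation=2)
cv2.imwrite("pics/m8.png",m[:,:,::-1])
C=cloud(s,np.ones((420,560),bool)); c=np.cos(np.radians(21.5)); n=np.sin(np.radians(21.5))
for nm,q in(("side",s),("top",p)):
    C=cloud(q,np.ones((420,560),bool))
    L=np.stack([(C[:,0]-.5367)*c+(C[:,1]+.009)*n,-(C[:,0]-.5367)*n+(C[:,1]+.009)*c,C[:,2]],1)
    K=L[(abs(L[:,0])<.022)&(abs(L[:,1])<.03)&(L[:,2]>.12)&(L[:,2]<.19)]; print(nm,"pack top z",len(K),np.percentile(K[:,2],[50,90,97]) if len(K) else '')
print(arm.get_state()['width'])
E
```

```text
t: 19.08
eef_pos: [0.5497, -0.0027, 0.1247]
ee_rot: [3.141, 0.874, 0.379]
force: [-0.1, -0.4, -1.1]
width: 0.0477
t: 19.7
eef_pos: [0.5497, -0.0027, 0.1249]
ee_rot: [3.141, 0.874, 0.379]
force: [0.0, 0.6, -0.5]
width: 0.079
t: 20.7
eef_pos: [0.4704, -0.0345, 0.2257]
ee_rot: [3.141, 0.874, 0.379]
force: [-0.9, 0.0, 0.1]
width: 0.0787
side pack top z 158 [0.14268501 0.14960921 0.15060908]
top pack top z 472 [0.14762516 0.14968231 0.15047704]
0.07885442912286325
```

View pics/m8.png

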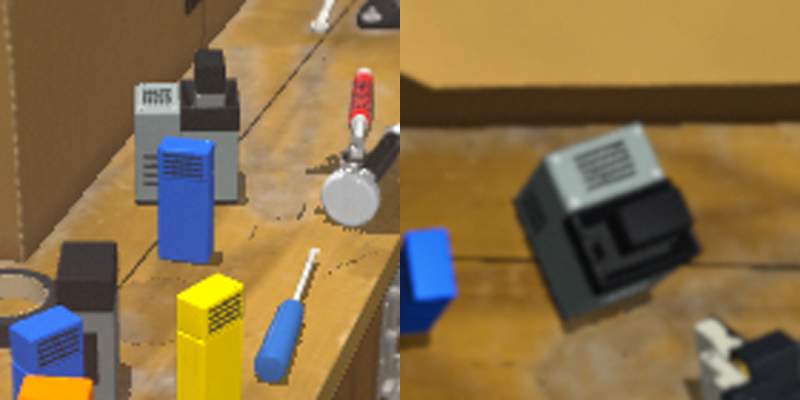

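The pack stands in the bay with its top at z = 0.150, which is 40 mm proud and therefore latched. The gripper is clear and the thick pack is untouched, so I hand the job in.

```bash
python3 -c "
from station import arm
print(arm.job_done())"
```

```text
the job is handed in; nothing more can be done
None
```

The slim pack is in the charger's bay, right way up, and the push-push catch is holding it down. I handed the job in at about 21 s.

- **Last checks:** after release, both cameras put the pack's top at z ≈ 0.150 m, 40 mm proud of the mouth, which is the latched height. Before I let go, raising the gripper slightly made the spring force vanish and left only the pack's weight, so the catch had taken. The gripper is well clear, and the thick pack and the look-alikes stand where they were.
- **Departure from your instructions:** I gripped the pack at the black part but across its 50 mm, not its 30 mm, with the tool tilted 40°. With the 30 mm grip and the tool pointing down, the gripper's body would have hit the cardboard box's overhanging flap above the charger.
- **Push force:** at the bottom of the push the force rose gradually, to about 12.5 N, instead of stopping sharply. The fingers were only about a millimetre above the charger's rim there, so they may have brushed it lightly.
- **Disagreement:** the trained network's estimates of the mouth's position differed by up to about 18 mm, so I used the depth fit of the charger's box instead.

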